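# Snug a chair rail in the cam clamp

### The arm

A 6-joint arm with a two-finger parallel gripper is mounted at the origin on the work surface. World frame = base frame: x ahead of the robot, y to its left, z up, the work surface at z = 0. Lengths are in m, angles in rad, forces in N, time in s.
With the tool pointing down it reaches from about 0.35 to 0.975 m from the base axis. Payload 4.9 kg.
Tool frame: the origin (TCP) lies midway between the tips of the shut fingers; the grasp point (between the pads) lies 19 mm behind it (robot.grip_point_offset is the distance from the TCP to the grasp point, in m); z points along the fingers, y is the line along which they close (so a half turn about z gives the same grasp; the last joint's range is limited). The gripper opens to 85 mm and grips with 20 to 120 N. Pads are 22 mm wide; open, the fingers measure 114 mm over their backs; the gripper's body (76 mm by 85 mm) begins 54 mm behind the grasp point. The pads swing forward as they close: fully open they stand 13 mm farther back than shut.
Start: joints at [-1.339, 0.053, 1.613, -0, 1.476, -0.119], TCP at [0.215, -0.587, 0.231] pointing down, gripper open.
Joint ranges: [-3.01, 3.01], [-1.01, 2.22], [0.06, 2.58], [-1.02, 4.17], [0.09, 2.62], [-3.14, 3.14]. Speed limits (rad/s): [2.57, 2.57, 3.14, 3.14, 3.14, 3.14].

### API

Orientations are given as [roll, pitch, yaw] about the fixed x, y, z axes, in that order (R = Rz(yaw) Ry(pitch) Rx(roll)).
In Python, from station import robot gives the robot as it stands. The module is installed in compiled form; this text tells all that it offers.
- The arm moves only by the tool play_rows, never from a script. Its argument "rows" is a list of rows, each a list of 4 numbers: the shift along the tool's x, y, z in mm, then the turn about the tool's z in degrees. In form: [[dx, dy, dz, roll], ...]. A call has 1 to 12 rows; each row is the pose to reach, as a shift and turn from the pose commanded when the call began, along the tool's axes at that moment; what a row does not reach only later rows make up. A row lasts 1/10 s, in which the tool goes at most 50 mm and 8.59 degrees, less where a joint would pass 70% of its speed; a pose out of reach is approached as far as the arm can. A call with a gripper value outside its range is refused whole. "jaw" is the closure in counts, from 0 (fully open) to 255 (shut), set as the call begins (left out, the last holds). The fingers move at their own pace and stop on an object; "force" is the grip in N (left out, the last holds). Time passes only in rows, so rows that repeat a pose let the fingers close. It gives the time, the measured TCP pose, the force, the opening and the grip force at its end, in the units of the state.
- robot.sense(): the state, without advancing time (a new reading comes with each control period).
- robot.snapshot(name): name is "scene" or "top" or "wrist"; returns a dict with "frame" (420x560x3 uint8, red, green, blue), "fov_y" (degrees; the focal length in pixels is half the picture's height over the tangent of half this angle, whatever the lens; pixels are square), "cx", "cy" (the principal point, pixels), "world_from_camera" (4x4, takes a point from camera to world coordinates). Camera axes: x right, y down, z forward; pixel columns grow to the right and rows downward; lengths in m; the calibration is good to about 2 mm. A picture is of the moment at which its call begins. There is no depth.
- robot.hand_in(): hands the job in; it is judged then, once.
Trained networks look in a picture, given as the dict that the camera call returned (one of the last four; its "shot" number tells which), for a name from the list of things; names that differ only in an ending like _2 or _b are one class to them, and where a whole thing is asked for, a point or a joint stands for the part that bears it (a point fixed in the world has none). Each returns a list of dicts, best first, with "conf" (0 to 1); they miss things now and then, are a little off and sometimes report something else, mostly with a low value. They report only what shows in the picture. A call takes as long as a camera call. They do not tell look-alikes from the thing itself.
- robot.find_in(target, picture): "extent" ([left, top, right, bottom] in pixels, round what is visible of it).
- robot.trace(target, picture): "pixels" (420x560 bool, what is visible of it) and "extent" ([left, top, right, bottom] in pixels, round what is visible of it).
The state is a dict: "t": time; "joint_positions": joint angles; "joint_velocities": joint speeds; "tau": joint torques, N m; "tool_pos": TCP position; "eef_rot": TCP orientation; "ft_force": force on the tool from outside, world axes, zero at the start; "wrist_torque": the same for the moment, N m; "width": finger opening in m; "grasp_force": force on a finger pad.
Only numpy, scipy, OpenCV 4.12 (cv2) and the standard library are available. Lean on these libraries where they do the work, as an engineer would, in place of code of your own. Each camera call takes 0.05 s, during which the arm holds its last target. There are 200 camera calls.

### The job

Clamp the loose chair rail in the cam clamp it is lying in: swing that clamp's lever until the jaw has taken up the gap and the rail presses the sprung stop bar back by about 6 mm, then stop there and let go. Do not overrun: with the bar pressed back 13 mm or more at any time the old rail is bruised. Leave the lever of the empty twin clamp alone.

Things in the scene. Friction and masses are not known exactly. Their poses are not given: they have to be found in the camera images.
- lever_knob (a point): Top centre of the upright round wooden knob (22 mm across, from 66 to 110 mm above the table) at the end of the flat level lever of the clamp that holds the rail, 120 mm from the pivot. Anticlockwise from above closes; 2.0 rad from fully open to the end. Starts 0 to 0.25 rad from open; the job takes about 0.6 to 1.6 rad more. Stiff (3.5 to 5 N at the knob); stays where left.
- lever_pivot (a point): On the pivot axis (upright) of that lever, 66 mm above the table. Its x points from cam to jaw, rail and stop bar. The cam is a wooden disc 80 mm across, 20 mm off-centre: the jaw advances about 17.6 mm per rad of lever; open, its face is 42 mm along x from here and the lever points 80 degrees anticlockwise of x. The clamp is fixed to the table.
- stop_bar (a joint): How far that clamp's sprung stop bar is pressed back along x, in m: 0 at rest, 0.018 at its end. A wooden bar 110 mm wide, top 59 mm above the table, on two sprung pins before a fixed block; 20 mm clear between bar and block at rest, so the clear space shows the travel. Spring 0.8 N per mm.
- rail: Dark wooden chair rail, 200 mm long plus an 18 mm pale tenon at each end, 45 mm wide, 38 mm high, about 280 g, lying on the clamp's 18 mm board between jaw and stop bar with 5 to 22 mm play in all. Origin: centre of its underside; y along its length, x across, z up.
- spare_knob (a point): Top centre of the lever knob of the other clamp, identical but empty; not to be moved.
Things that resemble listed ones, but are neither listed nor needed, are in the scene too. Leave any blue or green look-alike of the rail alone.

How it is judged:
By the outcome, as a careful person would: the job done as asked, in the order asked, and still so for the second after the job is handed in, with the robot touching nothing.
It also fails if it takes over 43 s, if anything falls off the work surface, if the arm or the gripper's body presses on something with over 40 N, if the wrist force passes 120 N, or if a joint passes its speed limit or range.

## Working session

There is one attempt and no reset: what is moved stays moved. The work goes in short steps, Python scripts to look and compute and a tool call to move; the robot and the scene stay as the last step left them, time stands still between calls to the robot, and variables do not carry over. Pictures are saved under pics/ and viewed, at most 10 in all, crops included, and the job is handed in when it is done.

Besides the shell and the picture viewer there is one more tool, called after ">>>" as a command line: name --pt "numbers of a row" for each row, then --argument value for the rest. play_rows: Moves the arm, as the interface text tells. Its arguments: {"type":"object","properties":{"rows":{"type":"array"},"jaw":{"type":"number"},"force":{"type":"number"}},"required":["rows"]}

```bash
mkdir -p pics; cat > h.py <<'E'
import numpy as np, cv2
from station import robot
def f(p): return p["frame"].shape[0]/2/np.tan(np.radians(p["fov_y"])/2)
def back(p,u,v,z):
    T=np.array(p["world_from_camera"]); d=T[:3,:3]@np.array([(u-p["cx"])/f(p),(v-p["cy"])/f(p),1])
    return T[:3,3]+d*(z-T[2,3])/d[2]
def proj(p,X):
    T=np.array(p["world_from_camera"]); c=T[:3,:3].T@(np.array(X)-T[:3,3]); return c[:2]/c[2]*f(p)+[p["cx"],p["cy"]]
def save(p,n,box=None,s=1):
    im=p["frame"][:,:,::-1]
    if box: im=im[box[1]:box[3],box[0]:box[2]]
    cv2.imwrite("pics/"+n,cv2.resize(im,None,fx=s,fy=s,interpolation=cv2.INTER_CUBIC))
E
python3 - <<'E'
from h import *
ims=[]
for c in ["top","scene"]:
    p=robot.snapshot(c); ims.append(p["frame"]); save(p,c+"0.png",s=1.4)
    for t in ["lever_knob","rail","stop_bar","lever_pivot"]:
        for r in robot.find_in(t,p)[:4]:
            e=r["extent"]; print(c,t,round(r["conf"],2),np.round(e), back(p,(e[0]+e[2])/2,(e[1]+e[3])/2,{"lever_knob":.1}.get(t,.05)).round(3))
print(robot.sense())
E
```

```text
top lever_knob 0.74 [334. 173. 420. 212.] [ 0.535 -0.146  0.1  ]
top rail 0.86 [341. 140. 443. 174.] [ 0.624 -0.193  0.05 ]
top rail 0.85 [140. 279. 244. 312.] [0.321 0.27  0.05 ]
top rail 0.72 [376. 294. 476. 347.] [ 0.252 -0.248  0.05 ]
top stop_bar 0.92 [363. 110. 410. 145.] [ 0.693 -0.182  0.05 ]
top lever_pivot 0.95 [339. 110. 427. 217.] [ 0.609 -0.171  0.05 ]
scene lever_knob 0.7 [176. 242. 257. 296.] [ 0.582 -0.155  0.1  ]
scene rail 0.94 [158. 280. 263. 339.] [ 0.64  -0.195  0.05 ]
scene rail 0.86 [297. 145. 364. 187.] [0.358 0.256 0.05 ]
scene rail 0.82 [ 99. 198. 192. 218.] [ 0.289 -0.252  0.05 ]
scene stop_bar 0.56 [199. 303. 256. 360.] [ 0.703 -0.18   0.05 ]
scene lever_pivot 0.71 [163. 239. 273. 376.] [ 0.643 -0.18   0.05 ]
{'t': 0.5, 'joint_positions': array([-1.33898332e+00,  5.27175573e-02,  1.61292840e+00,  2.36073128e-05,
        1.47597785e+00, -1.19010811e-01]), 'joint_velocities': array([-0.00060721,  0.00102379, -0.00167973,  0.00045207, -0.00163397,
       -0.00205825]), 'tau': array([-5.22697828e-04, -3.93219995e+01, -3.70023894e+01, -1.26894593e-04,
        1.40385418e-03, -5.10252363e-06]), 'tool_pos': array([ 0.21478939, -0.58690741,  0.23127569]), 'eef_rot': array([-3.14156451e+00, -2.70342716e-05,  3.50821582e-01]), 'ft_force': array([-0.13990496, -1.08434379,  1.2017452 ]), 'wrist_torque': array([-0.03135656, -0.01023909,  0.06045778]), 'grasp_force': 0.0, 'width': 0.08555716640211208}
```

View pics/top0.png

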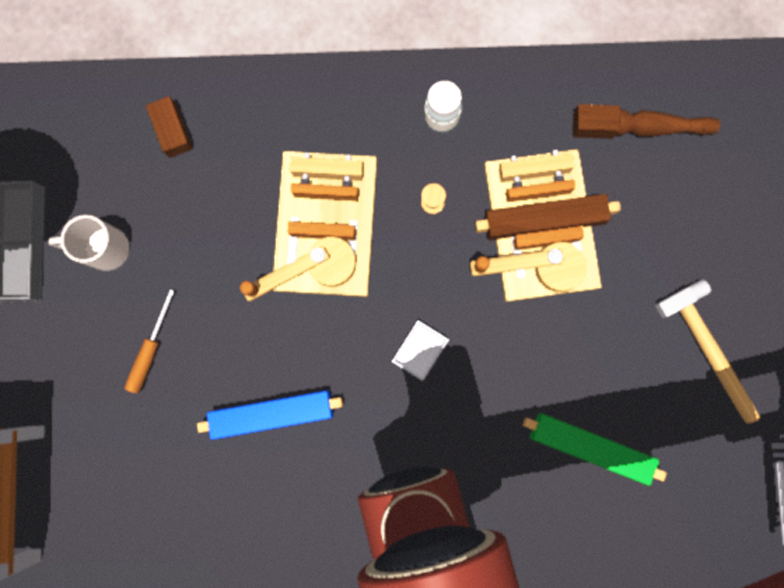

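View pics/scene0.png

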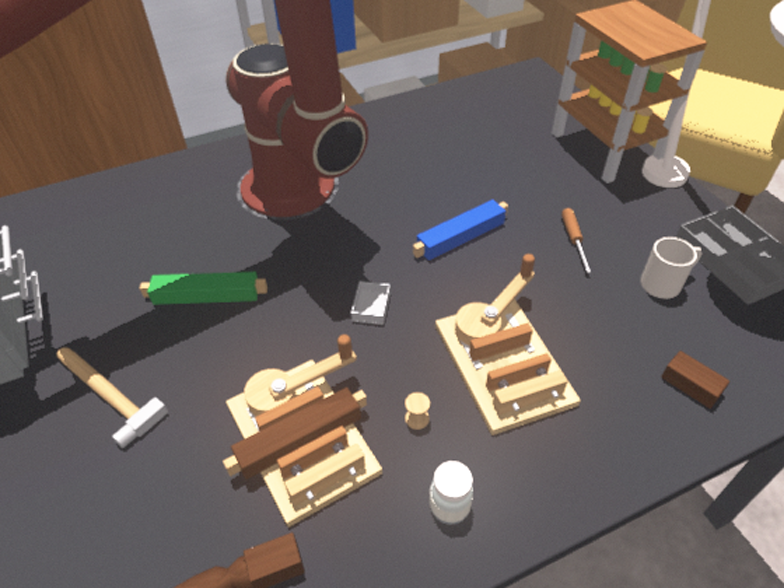

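The rail clamp is the right-hand one in the top view (knob at about 344,188 of the original picture). The left one, with its knob at about 177,205, is empty, so it is the spare. The blue and green rails lie loose. I'll confirm this in a crop and measure the clamp axis there.

```bash
python3 - <<'E'
from h import *
p=robot.snapshot("top"); save(p,"top1.png",(325,95,455,220),6)
q=robot.snapshot("scene"); save(q,"scene1.png",(155,230,285,375),4)
for n,s in (("top",p),("scene",q)):
    print(n,f(s),s["cx"],s["cy"],np.round(s["world_from_camera"],3).tolist())
E
```

```text
top 517.7347872665846 285.7701460137633 217.03208604187992 [[-0.028, -0.994, 0.108, 0.365], [-0.999, 0.03, 0.011, 0.042], [-0.014, -0.108, -0.994, 1.22], [0.0, 0.0, 0.0, 1.0]]
scene 450.01971702982433 281.2000679303247 206.2311254942218 [[0.422, 0.669, -0.612, 1.146], [0.907, -0.321, 0.274, -0.251], [-0.013, -0.67, -0.742, 0.911], [0.0, 0.0, 0.0, 1.0]]
```

View pics/top1.png

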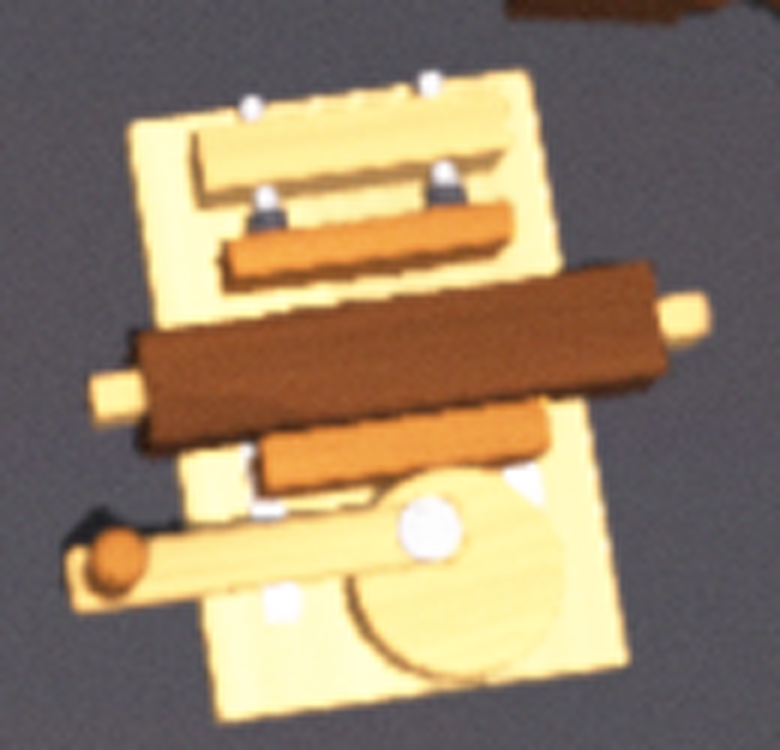

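View pics/scene1.png

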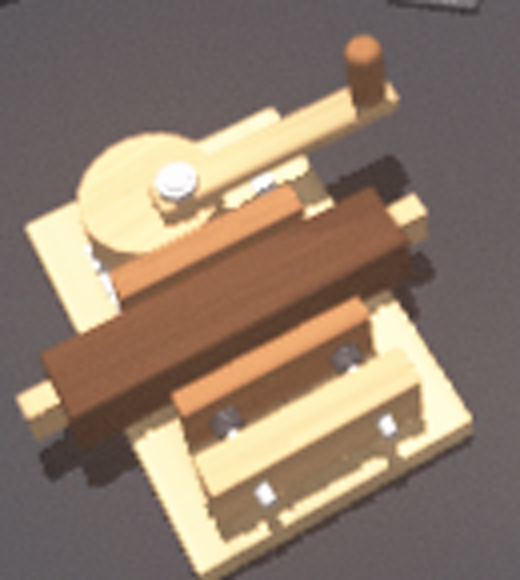

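```bash
python3 - <<'E'
from h import *
p=robot.snapshot("top");q=robot.snapshot("scene")
t=lambda u,v,z:back(p,325+u/6,95+v/6,z)
s=lambda u,v,z:back(q,155+u/4,230+v/4,z)
K=t(118,550,.11);K2=s(364,48,.11);P=t(430,527,.072);P2=s(177,178,.072)
print("knob",K,K2,"piv",P,P2)
c=[t(*a,.018) for a in((130,123),(528,70),(628,662),(218,720))]
ax=(c[0]+c[1]-c[2]-c[3]); yaw=np.arctan2(ax[1],ax[0])
ay=c[0]+c[3]-c[1]-c[2]; print("yaw",yaw,np.arctan2(ay[1],ay[0])-np.pi/2, np.linalg.norm(ay)/2,np.linalg.norm(ax)/2)
r1,r2=t(137,337,.056),t(652,264,.056);print("rail yaw",np.arctan2(*(r1-r2)[1::-1])-np.pi/2)
R=np.array([[np.cos(yaw),np.sin(yaw)],[-np.sin(yaw),np.cos(yaw)]])
for nm,K_,P_ in(("top",K,P),("scn",K2,P2)):
    d=R@(K_-P_)[:2]; print(nm,np.hypot(*d),np.degrees(np.arctan2(d[1],d[0])))
def L(n,f,u,v,z,P): print(n,(R@(f(u,v,z)-P)[:2]*1000).round(1))
L("jaw top front L",t,262,437,.059,P);L("jaw front R",t,545,400,.059,P)
L("rail near L",t,150,440,.056,P);L("rail near R",t,664,375,.056,P)
L("rail far L",t,137,337,.056,P);L("rail far R",t,652,264,.056,P)
L("bar near L",t,232,280,.059,P);L("bar near R",t,510,243,.059,P)
L("bar far L",t,225,242,.059,P);L("bar far R",t,510,205,.059,P)
L("block near L",t,205,195,.059,P);L("block near R",t,500,155,.059,P)
print('scene')
L("bar far L",s,368,318,.059,P2);L("bar far R",s,190,410,.059,P2)
L("block near L",s,405,352,.059,P2);L("block near R",s,197,457,.059,P2)
L("bar near L",s,360,300,.059,P2);L("bar near R",s,174,396,.059,P2)
L("rail far L",s,408,240,.056,P2);L("rail far R",s,80,410,.056,P2)
L("rail near L",s,375,188,.056,P2);L("rail near R",s,45,352,.056,P2)
L("jaw front L",s,303,200,.059,P2);L("jaw front R",s,118,298,.059,P2)
E
```

```text
knob [ 0.54798886 -0.07468234  0.11      ] [ 0.54871598 -0.07214395  0.11      ] piv [ 0.55936587 -0.19525939  0.072     ] [ 0.55990673 -0.19123803  0.072     ]
yaw 0.10449946510005821 0.10731879993468096 0.16017156118227055 0.23992639981234767
rail yaw 0.11178377770879466
top 0.12111260295881203 89.40279088304472
scn 0.11961870042326354 89.38069304899903
jaw top front L [44.6 54.6]
jaw front R [ 44.2 -53.5]
rail near L [49.8 96.4]
rail near R [  48.2 -100.5]
rail far L [90.  95.5]
rail far R [  91.4 -103.1]
bar near L [106.3  56.8]
bar near R [106.2 -50.1]
bar far L [121.3  57.3]
bar far R [120.8 -52.4]
block near L [140.6  62.1]
block near R [140.7 -51.7]
scene
bar far L [124.9  52.4]
bar far R [123.9 -49.9]
block near L [152.4  59.6]
block near R [149.  -57.4]
bar near L [113.2  53.8]
bar near R [112.5 -53.8]
rail far L [92.4 94.3]
rail far R [ 92.9 -98. ]
rail near L [53.3 94.7]
rail near R [  52.6 -101.3]
jaw front L [41.1 56. ]
jaw front R [ 44.7 -56.3]
```

Both views agree. The pivot is at about (0.5595, -0.193), the clamp yaw is 0.105, and the lever stands at 89.4° with a knob radius of 120 mm. The crop shows the rail lying in this clamp. The gap is about 19 mm, so the swing should be about 1.4 rad. I'll move above the knob with the tool turned to the mid-arc tangent.

>>> play_rows --pt "20 -15 0 5" --pt "60 -45 0 10" --pt "105 -79 0 16" --pt "150 -113 0 22" --pt "195 -146 0 28" --pt "240 -180 0 34" --pt "285 -214 0 40" --pt "330 -248 0 46" --pt "375 -281 0 52" --pt "420 -315 0 58" --pt "460 -345 0 62" --pt "482 -362 0 64" --jaw 100 --force 25

```text
t: 1.9
tool_pos: [0.5289, -0.1028, 0.2317]
eef_rot: [-3.141, -0.001, -0.768]
ft_force: [1.2, -1.7, -0.6]
width: 0.0518
grasp_force: 0.0
```

>>> play_rows --pt "0 0 0 0" --pt "0 0 0 0" --pt "0 0 0 0"

```text
t: 2.2
tool_pos: [0.5276, -0.1054, 0.2312]
eef_rot: [3.141, -0.0, -0.767]
ft_force: [0.1, -0.6, -0.1]
width: 0.052
grasp_force: 0.0
```

```bash
python3 - <<'E'
from h import *
s=robot.sense();print(s["t"],s["tool_pos"],s["eef_rot"],s["width"])
p=robot.snapshot("wrist");save(p,"w1.png")
for r in robot.find_in("lever_knob",p)[:2]: print(r)
print(proj(p,[.5483,-.0735,.11]))
E
```

```text
2.2 [ 0.52763802 -0.10536769  0.2312495 ] [ 3.14112208e+00 -2.83184146e-05 -7.66847817e-01] 0.05195495248363618
{'extent': [235.9, 76.0, 378.5, 218.9], 'conf': 0.88}
[242.21224863 211.72728806]
```

View pics/w1.png

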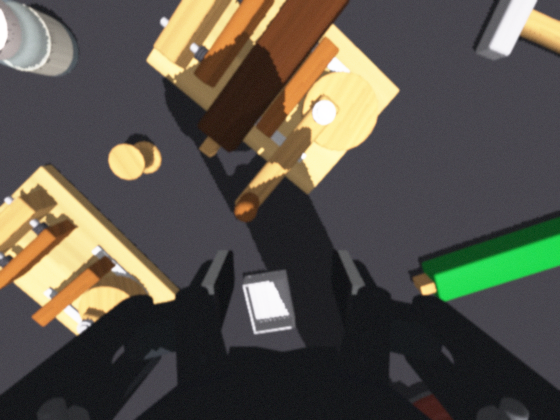

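The wrist view shows the knob top at about (246,206), the pivot nut at (324,111), and the fingers clear of everything.

```bash
python3 - <<'E'
from h import *
p=robot.snapshot("wrist")
K=back(p,246,206,.11);P=back(p,324,111,.072);print(K,P,np.hypot(*(K-P)[:2]),np.degrees(np.arctan2(*(K-P)[1::-1])))
s=robot.sense();y=s["eef_rot"][2];d=K-s["tool_pos"]
print(1000*(d[0]*np.cos(y)+d[1]*np.sin(y)),1000*(d[0]*np.sin(y)-d[1]*np.cos(y)))
E
```

```text
[ 0.54962185 -0.08069729  0.11      ] [ 0.55943671 -0.19473183  0.072     ] 0.11445614624565131 94.91927996153396
-1.6464785202120227 -33.53954444502476
```

>>> play_rows --pt "-2 -15 15 0" --pt "-4 -33 45 0" --pt "-4 -35 75 0" --pt "-4 -35 85 0" --pt "-4 -35 85 0" --pt "-4 -35 85 0"

```text
t: 2.95
tool_pos: [0.5498, -0.0771, 0.1471]
eef_rot: [-3.141, -0.001, -0.767]
ft_force: [0.2, 0.5, 0.4]
width: 0.0521
grasp_force: 0.0
```

```bash
python3 - <<'E'
from h import *
s=robot.sense();print(s["t"],s["tool_pos"],s["eef_rot"],s["width"])
p=robot.snapshot("wrist");save(p,"w2.png")
for r in robot.find_in("lever_knob",p)[:2]: print(r)
print(proj(p,[.549,-.076,.11]),proj(p,s["tool_pos"]))
E
```

```text
2.95 [ 0.54981211 -0.07708088  0.14710105] [-3.14106233e+00 -9.37141431e-04 -7.66795807e-01] 0.05207282343702337
{'extent': [261.9, 46.7, 456.3, 254.7], 'conf': 0.64}
[280.92425752 239.97407188] [280.8910606  263.96876897]
```

View pics/w2.png

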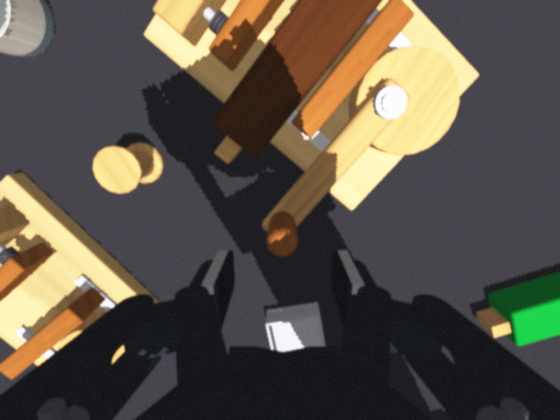

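The knob top shows at about (282,239), where (281,240) was predicted, so it sits centred between the fingers. I'll descend and grip.

>>> play_rows --pt "0 0 12 0" --pt "0 0 35 0" --pt "0 0 58 0" --pt "0 0 69 0" --pt "0 0 69 0" --pt "0 0 69 0"

```text
t: 3.65
tool_pos: [0.5498, -0.0769, 0.0779]
eef_rot: [-3.141, -0.001, -0.766]
ft_force: [-0.3, 0.2, 0.2]
width: 0.0521
grasp_force: 0.0
```

>>> play_rows --pt "0 0 0 0" --pt "0 0 0 0" --pt "0 0 0 0" --pt "0 0 0 0" --pt "0 0 0 0" --pt "0 0 0 0" --jaw 255 --force 25

```text
t: 4.25
tool_pos: [0.5504, -0.0769, 0.0787]
eef_rot: [-3.14, -0.002, -0.766]
ft_force: [-1.1, 0.5, 5.6]
width: 0.0211
grasp_force: 26.1
```

```bash
cat > arc.py <<'E'
# rows for the arc: from current angle, to given total swing
from h import *
import sys
s=robot.sense(); y=s["eef_rot"][2]; P=np.array([.5595,-.1935])
d=s["tool_pos"][:2]-P; r=np.hypot(*d); a=np.arctan2(d[1],d[0])
print("t",s["t"],"TCP",s["tool_pos"].round(4),"r",r,"lever from open",a-.105-np.radians(80),"w",s["width"],"F",s["ft_force"].round(1),s["grasp_force"])
for da in np.arange(1,13)*float(sys.argv[1]):
    e=P+.12*np.array([np.cos(a+da),np.sin(a+da)])+(1-min(da/.1,1))*(d-d/r*.12)-s["tool_pos"][:2]
    print(round(da,3),np.round([1000*(e[0]*np.cos(y)+e[1]*np.sin(y)),1000*(e[0]*np.sin(y)-e[1]*np.cos(y))],1).tolist())
E
python3 arc.py 0.08
```

```text
t 4.25 TCP [ 0.5504 -0.0769  0.0787] r 0.11700294200132154 lever from open 0.14754008803629537 w 0.02105546344155125 F [-1.1  0.5  5.6] 26.085128848208115
0.08 [-7.9, 5.8]
0.16 [-13.8, 13.3]
0.24 [-18.6, 21.6]
0.32 [-22.8, 30.3]
0.4 [-26.2, 39.2]
0.48 [-28.9, 48.4]
0.56 [-30.9, 57.8]
0.64 [-32.1, 67.3]
0.72 [-32.6, 76.9]
0.8 [-32.2, 86.5]
0.88 [-31.1, 96.1]
0.96 [-29.3, 105.5]
```

```bash
cat > arc.py <<'E'
from h import *
import sys
s=robot.sense(); y=s["eef_rot"][2]; a=float(sys.argv[2])
print("t",s["t"],s["tool_pos"].round(4),s["width"],s["ft_force"].round(1))
for da in np.arange(1,13)*float(sys.argv[1]):
    e=.12*np.array([np.cos(a+da)-np.cos(a),np.sin(a+da)-np.sin(a)])
    print(round(da,3),np.round([1000*(e[0]*np.cos(y)+e[1]*np.sin(y)),1000*(e[0]*np.sin(y)-e[1]*np.cos(y))],1).tolist())
E
python3 arc.py 0.06 1.66
```

```text
t 4.25 [ 0.5504 -0.0769  0.0787] 0.02105546344155125 [-1.1  0.5  5.6]
0.06 [-4.6, 5.6]
0.12 [-8.8, 11.4]
0.18 [-12.6, 17.5]
0.24 [-16.1, 23.8]
0.3 [-19.2, 30.3]
0.36 [-21.9, 37.0]
0.42 [-24.2, 43.8]
0.48 [-26.1, 50.7]
0.54 [-27.6, 57.8]
0.6 [-28.6, 64.9]
0.66 [-29.2, 72.1]
0.72 [-29.4, 79.3]
```

>>> play_rows --pt "-4.6 5.6 -1 0" --pt "-8.8 11.4 -1 0" --pt "-12.6 17.5 -1 0" --pt "-16.1 23.8 -1 0" --pt "-19.2 30.3 -1 0" --pt "-21.9 37 -1 0"

```text
t: 4.85
tool_pos: [0.5085, -0.0859, 0.0788]
eef_rot: [-3.136, 0.002, -0.765]
ft_force: [3.6, 10.0, 4.8]
width: 0.0207
grasp_force: 29.2
```

```bash
python3 arc.py 0.06 2.02; python3 - <<'E'
from h import *
p=robot.snapshot("top");q=robot.snapshot("scene")
a=p["frame"][95:220,325:455,::-1];b=q["frame"][230:375,155:285,::-1]
o=np.zeros((580,800,3),np.uint8)
o[:375,:390]=cv2.resize(a,(390,375));o[:446,400:]=cv2.resize(b,(400,446))
cv2.imwrite("pics/mid.png",o)
E
```

```text
t 4.85 [ 0.5085 -0.0859  0.0788] 0.02070470112101455 [ 3.6 10.   4.8]
0.06 [-2.3, 6.8]
0.12 [-4.2, 13.8]
0.18 [-5.7, 20.8]
0.24 [-6.7, 27.9]
0.3 [-7.3, 35.1]
0.36 [-7.5, 42.3]
0.42 [-7.3, 49.5]
0.48 [-6.6, 56.7]
0.54 [-5.5, 63.8]
0.6 [-4.0, 70.8]
0.66 [-2.0, 77.7]
0.72 [0.3, 84.5]
```

View pics/mid.png

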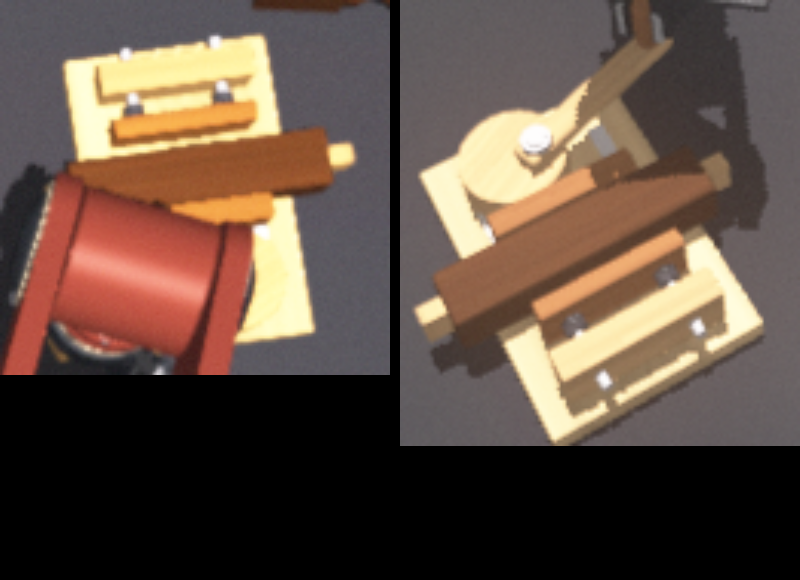

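Swing so far is about 0.36 rad. The jaw is advancing and the stop bar is still at rest, with its gap to the block clearly visible in the scene view. I'll continue.

>>> play_rows --pt "-3.3 6.3 0 0" --pt "-5.2 13.3 0 0" --pt "-6.7 20.3 0 0" --pt "-7.7 27.4 0 0" --pt "-8.3 34.6 0 0" --pt "-8.5 41.8 0 0"

```text
t: 5.55
tool_pos: [0.4726, -0.11, 0.0786]
eef_rot: [-3.138, 0.004, -0.765]
ft_force: [3.7, 5.5, 3.1]
width: 0.0209
grasp_force: 29.2
```

```bash
python3 arc.py 0.05 2.38; cat > gap.py <<'E'
from h import *
import sys
q=robot.snapshot("scene")
save(q,sys.argv[1],(190,280,270,370),6)
yaw=.105;R=np.array([[np.cos(yaw),np.sin(yaw)],[-np.sin(yaw),np.cos(yaw)]]);P=np.array([.5597,-.193])
g=cv2.cvtColor(q["frame"],cv2.COLOR_RGB2LAB).astype(float)
# profile along clamp x at z=.059, averaged over y=-30..30
xs=np.arange(.06,.17,.001);ys=np.arange(-.035,.036,.005)
prof=[]
for x in xs:
    uv=np.array([proj(q,[*(P+R.T@[x,y]),.059]) for y in ys],np.float32)
    prof.append(cv2.remap(q["frame"],uv[None,:,0],uv[None,:,1],cv2.INTER_LINEAR)[0].mean(0))
prof=np.array(prof)
np.save(sys.argv[1][:-4]+".npy",prof)
for i in range(0,len(xs),2): print(int(round(xs[i]*1000)),prof[i].round().astype(int).tolist(),end="; ")
E
python3 gap.py g1.png
```

```text
t 5.55 [ 0.4726 -0.11    0.0786] 0.02093130044136464 [3.7 5.5 3.1]
0.05 [0.2, 6.0]
0.1 [0.6, 12.0]
0.15 [1.4, 17.9]
0.2 [2.5, 23.8]
0.25 [3.8, 29.7]
0.3 [5.5, 35.4]
0.35 [7.4, 41.1]
0.4 [9.6, 46.7]
0.45 [12.1, 52.2]
0.5 [14.9, 57.5]
0.55 [17.9, 62.7]
0.6 [21.2, 67.7]
60 [129, 89, 64]; 62 [141, 96, 69]; 64 [150, 101, 73]; 66 [151, 101, 73]; 68 [151, 102, 73]; 70 [150, 102, 73]; 72 [151, 102, 73]; 74 [151, 102, 72]; 76 [152, 102, 73]; 78 [151, 102, 74]; 80 [149, 101, 73]; 82 [148, 100, 73]; 84 [149, 101, 73]; 86 [150, 101, 73]; 88 [147, 100, 72]; 90 [146, 99, 71]; 92 [148, 100, 72]; 94 [151, 102, 73]; 96 [152, 103, 74]; 98 [151, 102, 73]; 100 [147, 99, 72]; 102 [138, 93, 68]; 104 [116, 80, 58]; 106 [100, 70, 52]; 108 [127, 88, 62]; 110 [194, 133, 90]; 112 [233, 166, 111]; 114 [239, 173, 115]; 116 [239, 173, 116]; 118 [238, 171, 114]; 120 [234, 166, 111]; 122 [222, 153, 103]; 124 [180, 124, 85]; 126 [131, 92, 65]; 128 [122, 86, 61]; 130 [123, 88, 64]; 132 [124, 91, 70]; 134 [124, 93, 75]; 136 [123, 93, 75]; 138 [123, 93, 75]; 140 [125, 95, 76]; 142 [128, 100, 80]; 144 [147, 122, 99]; 146 [204, 174, 137]; 148 [247, 226, 174]; 150 [254, 241, 188]; 152 [254, 241, 188]; 154 [254, 241, 188]; 156 [254, 239, 184]; 158 [253, 236, 180]; 160 [253, 234, 177]; 162 [253, 235, 179]; 164 [254, 239, 184]; 166 [254, 241, 188]; 168 [253, 236, 181]; 170 [230, 196, 145];
```

View pics/g1.png

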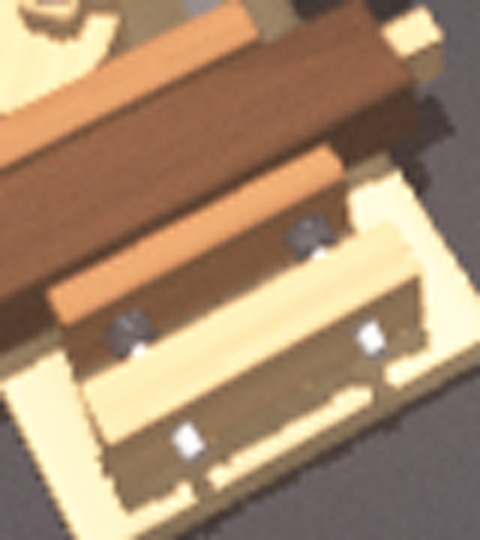

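The profile at bar-top height is clean. The bar's far edge is at 124.5 mm and the block is at 145 mm, so the bar is still at rest. The rail is about 8 mm short of the bar, which leaves about 0.8 rad to go. I'll advance 0.4 rad.

>>> play_rows --pt "0.2 6 0 0" --pt "0.6 12 0 0" --pt "1.4 17.9 0 0" --pt "2.5 23.8 0 0" --pt "3.8 29.7 0 0" --pt "5.5 35.4 0 0" --pt "7.4 41.1 0 0" --pt "9.6 46.7 0 0" --pt "9.6 46.7 0 0"

```text
t: 6.5
tool_pos: [0.4469, -0.1518, 0.0783]
eef_rot: [-3.14, 0.002, -0.766]
ft_force: [-0.5, 4.4, 3.9]
width: 0.0208
grasp_force: 26.7
```

```bash
sed -i 's/^for i in range.*//' gap.py; cat >> gap.py <<'E'
r=prof[:,0]
def cross(lo,hi,lev,up):
    for i in range(len(xs)-1):
        if lo<=xs[i]<hi and ((r[i]<lev<=r[i+1]) if up else (r[i]>=lev>r[i+1])): return round(1000*(xs[i]+.001*(lev-r[i])/(r[i+1]-r[i])),2)
b=cross(.115,.145,180,False);k=cross(.13,.16,190,True);print("bar near",cross(.1,.13,190,True),"bar far",b,"block",k,"gap",k-b,"rail dark",cross(.06,.12,125,False))
E
python3 gap.py g2.png; python3 arc.py 0.03 2.78
```

```text
bar near 110.83 bar far 125.5 block 145.8 gap 20.30000000000001 rail dark None
t 6.55 [ 0.4469 -0.1518  0.0783] 0.020825485759618425 [-0.4  5.3  4.6]
0.03 [1.5, 3.3]
0.06 [3.0, 6.5]
0.09 [4.7, 9.7]
0.12 [6.4, 12.9]
0.15 [8.3, 16.0]
0.18 [10.2, 19.0]
0.21 [12.3, 22.0]
0.24 [14.4, 24.9]
0.27 [16.6, 27.7]
0.3 [18.9, 30.5]
0.33 [21.2, 33.2]
0.36 [23.7, 35.9]
```

Contact has been made: the gap went from 21.5 to 20.3 by the same measure, so the bar is pressed back about 1.2 mm. I'll add 0.21 rad.

>>> play_rows --pt "1.5 3.3 0 0" --pt "3.0 6.5 0 0" --pt "4.7 9.7 0 0" --pt "6.4 12.9 0 0" --pt "8.3 16 0 0" --pt "10.2 19 0 0" --pt "12.3 22 0 0" --pt "12.3 22 0 0"

```text
t: 7.35
tool_pos: [0.4409, -0.176, 0.0782]
eef_rot: [-3.14, 0.002, -0.766]
ft_force: [-0.5, 5.3, 4.5]
width: 0.021
grasp_force: 27.1
```

```bash
python3 gap.py g3.png; python3 arc.py 0.02 2.99; python3 -c "
import numpy as np
r=np.load('g1.npy')[:,0];print(r[60:68].round(),r[83:88].round())"
```

```text
bar near 114.48 bar far 129.14 block 145.95 gap 16.810000000000002 rail dark None
t 7.4 [ 0.4409 -0.176   0.0782] 0.020787149614134137 [1.1 5.4 3.2]
0.02 [1.4, 1.9]
0.04 [2.8, 3.9]
0.06 [4.3, 5.8]
0.08 [5.8, 7.6]
0.1 [7.4, 9.4]
0.12 [9.0, 11.2]
0.14 [10.6, 13.0]
0.16 [12.3, 14.7]
0.18 [14.0, 16.4]
0.2 [15.7, 18.1]
0.22 [17.5, 19.7]
0.24 [19.2, 21.3]
[234. 230. 222. 206. 180. 152. 131. 123.] [134. 147. 172. 204. 232.]
```

The bar is pressed back about 4.9 mm. I'll add 0.06 rad, then release.

>>> play_rows --pt "1.4 1.9 0 0" --pt "2.8 3.9 0 0" --pt "4.3 5.8 0 0" --pt "4.3 5.8 0 0" --pt "4.3 5.8 0 0"

```text
t: 7.9
tool_pos: [0.44, -0.183, 0.0782]
eef_rot: [-3.14, 0.002, -0.766]
ft_force: [0.4, 4.2, 3.6]
width: 0.021
grasp_force: 26.6
```

```bash
python3 gap.py g4.png
```

```text
bar near 115.48 bar far 130.19 block 146.01 gap 15.819999999999993 rail dark None
```

The bar is at about 6 mm. I'll open and retreat upward.

>>> play_rows --pt "0 0 0 0" --pt "0 0 0 0" --pt "0 0 0 0" --pt "0 0 0 0" --pt "0 0 0 0" --jaw 100

```text
t: 8.45
tool_pos: [0.44, -0.1844, 0.0782]
eef_rot: [3.141, 0.0, -0.766]
ft_force: [0.8, 0.2, 0.4]
width: 0.0517
grasp_force: 0.0
```

>>> play_rows --pt "0 0 -10 0" --pt "0 0 -35 0" --pt "0 0 -65 0" --pt "0 0 -95 0" --pt "0 0 -115 0" --pt "0 0 -120 0" --pt "0 0 -120 0" --pt "0 0 -120 0"

```text
t: 9.25
tool_pos: [0.4394, -0.1839, 0.1971]
eef_rot: [3.141, 0.002, -0.766]
ft_force: [-0.4, -0.7, -1.1]
width: 0.0518
grasp_force: 0.0
```

```bash
python3 gap.py g5.png; python3 - <<'E'
from h import *
save(robot.snapshot("scene"),"end.png",(130,180,420,375),2.7)
E
```

```text
bar near 115.32 bar far 130.32 block 145.9 gap 15.580000000000013 rail dark None
```

View pics/end.png

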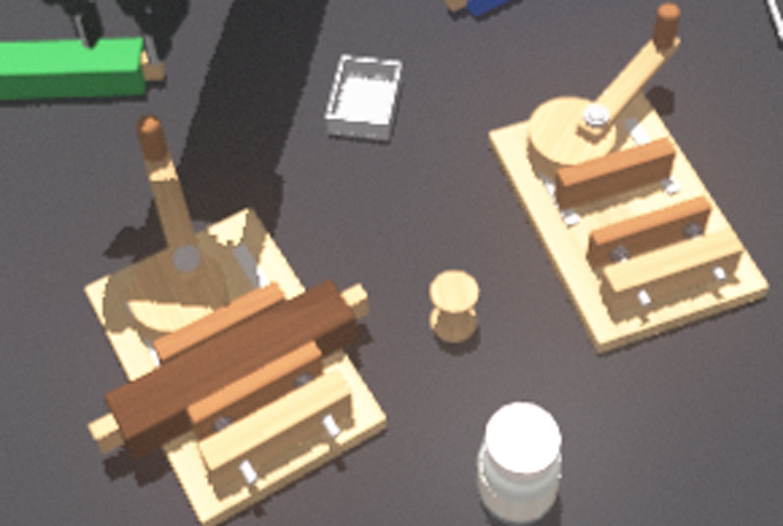

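The final view shows the rail clamped between jaw and stop bar, with the bar back about 6 mm. The knob (150,135 in the crop) is free of the gripper, and the spare clamp at right is unmoved. I'll hand it in.

```bash
python3 -c "
from station import robot
print(robot.hand_in())"
```

```text
the job is handed in; nothing more can be done
None
```

The rail is clamped with the stop bar pressed back about 6 mm (measured from the camera), the lever is released and the gripper is clear, the spare clamp's lever was not touched, and the job is handed in.

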